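# Unclip the mixed sample tube and weigh it

### The job

The mixer has finished: pull the orange-capped tube straight out of its spring clips, square to the sloping deck and not endways, and lower it, without dropping it, into the white V cradle on the balance pan so that it lies level and centred in both forks. Let go of it, then press the green button of the balance all the way down and let it come back up. Leave the blue-capped tube in its clips and the bottle and the vial where they stand.

Things in the scene. Friction and masses are not known exactly. Their poses are not given: they have to be found in the camera images.
- orange_tube_mid (a point): middle of the loose, rigid, clear sample tube with orange cap and orange band: 29 mm diameter, 116 mm long, about 60 g. Site x = tube's axis: cap (34 mm diameter) at -58 to -43 mm, plain cylinder to +45, tapered tip to +58. It starts in either station of the mixer; grip it near the middle, across its axis, between the clips.
- blue_tube_mid (a point): middle of the same kind of tube with blue cap and band, in the other clip station, its axis along the point's x; it must stay there
- deck: sloping blue deck of the fixed tube mixer, a plate 150 mm (x) by 290 mm (y). Origin on its upper face, about 92 mm over the bench; z is square to the face, away from it, 35 degrees from vertical, leaning sideways, to the robot's left; x runs uphill, y is level and parallel to the tubes. The two clip stations are at y = -70 and +70 mm, x = 0; a held tube's axis is 27 mm above the face.
- station_a (a point): where a tube's middle nominally lies in one station (deck y = -70 mm; axes as the deck's). Two C-shaped steel spring clips, 6 mm wide, hold the tube 30 mm either side of here in y, leaving 54 mm between for fingers; they reach 18 mm beyond this point in deck z, 20 mm either side in x. Pulled along deck +z they resist with about 7 to 10 N in all over the first 4 mm, then give way; free after 18 mm; 35 mm out the tube is well clear.
- station_b (a point): the same for the other station (deck y = +70 mm)
- carry_bar (a point): middle of the fixed steel carrying bar (12 mm thick, along deck y) over the deck's uphill side, 80 mm uphill (deck x) of the tubes' line and 75 mm above the face, on posts 135 mm either side. An upright hand over a tube would hit it; a hand leaned 35 degrees, square to the deck, passes.
- cradle (a point): where the tube's middle lies when seated in the white cradle on the fixed balance (about 98 mm over the bench); the tube then lies level along the point's x (either way round). Two V forks (90 degrees), 6 mm thick, at x = -30 and +30 mm, tips about 2 mm above this point and 25 mm either side in y; between them 54 mm is free. Below: a strip 20 mm wide, top 32 mm down, on a pan (140 by 150 mm) 36 mm down.
- weigh_button_top (a point): middle of the top of the round green push button (28 mm diameter) on the balance's front strip; it is pressed straight down
- weigh_button (a joint): travel of the green button in m: 0 up, 0.006 fully down; spring-returned, about 5 N fully down; it counts as pressed beyond 0.0045
- bottle_mid (a point): centre of a glass bottle with blue cap, 70 mm diameter, 140 mm tall, loose: leave alone
- vial_mid (a point): centre of a small vial with red cap, 28 mm diameter, 60 mm tall, loose: leave alone
Things that resemble listed ones, but are neither listed nor needed, are in the scene too. Leave any red look-alike of the part that bears orange_tube_mid alone. Of the things shaped like the part that bears bottle_mid, the clear glass one is meant.

How it is judged (in metres and radians):
On the way, in this order (a step that is already met when the one before it is completed fails the run):
1. the orange-capped tube is out of its clips, held in the fingers, its axis at least 65 mm from the deck's face (z of orange_tube_mid in the frame of deck above 0.065 m and contact force between the fingers and orange_tube above 0.3 N), for 0.1 s.
2. the tube is lowered into the cradle while still held: in line with it (5 mm across, 12 mm along, 0.12 rad) and no more than 6 mm above its seat (y of orange_tube_mid in the frame of cradle between -0.005 and 0.005 m and x of orange_tube_mid in the frame of cradle between -0.012 and 0.012 m and angle between the x axis of orange_tube_mid and the x axis of cradle, either way round below 0.12 rad and z of orange_tube_mid in the frame of cradle between -0.004 and 0.006 m and contact force between the fingers and orange_tube above 0.3 N), for 0.1 s.
3. with the tube let go and lying in the cradle, the green button is pressed beyond 4.5 mm (y of orange_tube_mid in the frame of cradle between -0.005 and 0.005 m and x of orange_tube_mid in the frame of cradle between -0.012 and 0.012 m and angle between the x axis of orange_tube_mid and the x axis of cradle, either way round below 0.12 rad and z of orange_tube_mid in the frame of cradle between -0.004 and 0.004 m and contact force between the fingers and orange_tube below 0.05 N and value of joint weigh_button above 0.0045 m), for 0.05 s.
At the end, for the whole second after the job is handed in: Orange tube at rest in both forks (5 mm across, 12 mm along, 4 mm high, 0.12 rad); green button up (under 2 mm); blue tube in its clips (within 12 mm of its start, 5 mm of its seat); bottle, vial upright (0.2 rad) within 30 mm of their start (y of orange_tube_mid in the frame of cradle between -0.005 and 0.005 m and x of orange_tube_mid in the frame of cradle between -0.012 and 0.012 m and angle between the x axis of orange_tube_mid and the x axis of cradle, either way round below 0.12 rad and z of orange_tube_mid in the frame of cradle between -0.004 and 0.004 m and linear speed of orange_tube below 0.02 m/s and value of joint weigh_button below 0.002 m and z of blue_tube_mid in the frame of deck between 0.022 and 0.032 m and x of blue_tube_mid in the frame of deck between -0.005 and 0.005 m and distance of blue_tube_mid from where it was at the start of the episode below 0.012 m and distance of each of bottle_mid, vial_mid from where it was at the start of the episode below 0.03 m and angle between each of bottle_mid, vial_mid's own z axis and vertical below 0.2 rad); the robot touches nothing.
It fails at once if the orange-capped tube is slid endways more than about 20 mm while still in the clips (z of orange_tube_mid in the frame of deck between 0 and 0.042 m and x of orange_tube_mid in the frame of deck between -0.02 and 0.02 m and y of orange_tube_mid in the frame of deck between -0.2 and 0.2 m and (y of orange_tube_mid in the frame of deck above 0.094 m or y of orange_tube_mid in the frame of deck below -0.094 m or y of orange_tube_mid in the frame of deck between -0.046 and 0.046 m)).
It fails at once if the blue-capped tube is pulled from its clips or shifted by more than 12 mm (distance of blue_tube_mid from where it was at the start of the episode above 0.012 m).
It fails at once if the bottle is moved by more than 30 mm or tipped (distance of bottle_mid from where it was at the start of the episode above 0.03 m or angle between bottle_mid's own z axis and vertical above 0.2 rad).
It fails at once if the vial is moved by more than 30 mm or tipped (distance of vial_mid from where it was at the start of the episode above 0.03 m or angle between vial_mid's own z axis and vertical above 0.2 rad).
It also fails if it takes over 61 s, if anything falls off the work surface, if the arm or the gripper's body presses on something with over 40 N, if the wrist force passes 120 N, or if a joint passes its speed limit or range.

### The arm

A 6-joint arm with a two-finger parallel gripper is mounted at the origin on the work surface. World frame = base frame: x ahead of the robot, y to its left, z up, the work surface at z = 0. Lengths are in mm, angles in rad, forces in N, time in s.
With the tool pointing down it reaches from about 350 to 975 mm from the base axis. Payload 7.1 kg.
Tool frame: the origin (TCP) lies at the very end of the fingers, on their centre line; the grasp point (between the pads) lies ctrl.hold_point_z behind it (ctrl.hold_point_z is the distance from the TCP to the grasp point, in mm); z points along the fingers, y is the line along which they close (so a half turn about z gives the same grasp; the last joint's range is limited). The gripper opens to 88 mm and grips with 3 to 60 N. Pads are 20 mm wide; open, the fingers measure 115 mm over their backs; the gripper's body (75 mm by 178 mm) begins 61 mm behind the grasp point.
Start: joints at [-1.307, 0.423, 1.63, -0, 1.089, -0.019], TCP at [174.422, -600.151, 222.675] pointing down, gripper open.
Joint ranges: [-3, 3], [-0.9, 2.11], [0.09, 2.58], [-1.31, 4.45], [0.11, 2.69], [-2.54, 2.54]. Speed limits (rad/s): [2.39, 2.39, 3.01, 3.14, 3.14, 3.14].

### API

Orientations are given as a rotation vector (axis times angle).
In Python, from workcell import ctrl gives the robot as it stands. The module is installed in compiled form; this text tells all that it offers.
- The arm moves only by the shell command python3 -m creep 'ROWS'. ROWS is JSON, a list of rows, each an object with "translation": the shift along the tool's x, y, z in mm, a list of three; "angular": the turn, a rotation vector about the tool's x, y, z in rad, a list of three; "jaw": the opening, from 0 (shut) to 1 (fully open). A call has exactly 8 rows; each row is the pose to reach, as a shift and turn from the pose commanded when the call began, along the tool's axes at that moment; what a row does not reach only later rows make up. A row lasts 1/8 s, in which the tool goes at most 62.5 mm and 10.7 degrees, less where a joint would pass 70% of its speed; a pose out of reach is approached as far as the arm can. A call with a gripper value outside its range is refused whole. The fingers move at their own pace and stop on an object; the grip force is fixed at half the most. Time passes only in rows, so rows that repeat a pose let the fingers close, or fill a call up. It gives the time, the measured TCP pose, the force, the opening and the grip force at its end, in the units of the state.
- ctrl.get_obs(): the state, without advancing time (a new reading comes with each control period).
- ctrl.get_image(name): name is "side" or "top"; returns the picture (480x640x3 uint8, red, green, blue); there is no depth.
- ctrl.camera_info(name): a dict with "camera_matrix" (3x3 intrinsics, pixels), "distortion" ([k1, k2, p1, p2, k3] as OpenCV has them; the pictures are not rectified), "world_from_camera" (4x4, takes a point from camera to world coordinates). Camera axes: x right, y up, looking along -z (the intrinsics and any distortion apply to the point x, -y, -z); pixel columns grow to the right and rows downward; lengths in mm; the calibration is good to about 2 mm. A picture is of the moment at which its call begins. camera_info takes no time and is no camera call.
- ctrl.close_job(): hands the job in; it is judged then, once.
Trained networks look in the newest picture that a camera, given by its name, has taken for a name from the list of things; names that differ only in an ending like _2 or _b are one class to them, and where a whole thing is asked for, a point or a joint stands for the part that bears it (a point fixed in the world has none). Each returns a list of dicts, best first, with "score" (0 to 1); they miss things now and then, are a little off and sometimes report something else, mostly with a low value. They report only what shows in the picture. A call takes as long as a camera call. They do not tell look-alikes from the thing itself.
- ctrl.look_for(camera, label): "rect" ([left, top, right, bottom] in pixels, round what is visible of it).
The state is a dict: "t": time; "qpos": joint angles; "qvel": joint speeds; "joint_torque": joint torques, N m; "ee_pos": TCP position; "orientation": TCP orientation; "ft_force": force on the tool from outside, world axes, zero at the start; "moment": the same for the moment, N m; "width": finger opening in mm; "grasp_force": force on a finger pad.
Only numpy, scipy, OpenCV 4.12 (cv2) and the standard library are available. Lean on these libraries where they do the work, as an engineer would, in place of code of your own. Each camera call takes 0.05 s, during which the arm holds its last target. There are 200 camera calls.

## Working session

There is one attempt and no reset: what is moved stays moved. The work goes in short steps, Python scripts to look and compute and a shell command to move; the robot and the scene stay as the last step left them, time stands still between calls to the robot, and variables do not carry over. Pictures are saved under pics/ and viewed, at most 12 in all, crops included, and the job is handed in when it is done.

```bash
mkdir -p pics
python3 - <<'E'
from workcell import ctrl
import cv2,numpy as np
for n in("side","top"):
    im=ctrl.get_image(n); cv2.imwrite(f"pics/{n}0.png",im[:,:,::-1]); 
    c=ctrl.camera_info(n); print(n,np.round(c["camera_matrix"],1).tolist(),c["distortion"],np.round(c["world_from_camera"],3).tolist())
    for l in["orange_tube_mid","blue_tube_mid","deck","weigh_button_top","bottle_mid","vial_mid"]:
        print(l,[(np.round(d["rect"]).tolist(),round(d["score"],2)) for d in ctrl.look_for(n,l)])
print(ctrl.hold_point_z,ctrl.get_obs())
E
```

```text
side [[558.5, 0.0, 312.9], [0.0, 558.5, 241.2], [0.0, 0.0, 1.0]] [-0.02225815  0.          0.          0.          0.        ] [[-0.865, 0.34, -0.368, 271.25], [-0.501, -0.581, 0.641, 548.378], [0.004, 0.739, 0.673, 777.771], [0.0, 0.0, 0.0, 1.0]]
orange_tube_mid [([292.0, 215.0, 356.0, 249.0], 0.96)]
blue_tube_mid [([370.0, 239.0, 437.0, 272.0], 0.89)]
deck [([278.0, 171.0, 455.0, 299.0], 0.69)]
weigh_button_top [([350.0, 376.0, 369.0, 396.0], 0.87)]
bottle_mid [([162.0, 257.0, 210.0, 335.0], 0.65), ([99.0, 306.0, 158.0, 385.0], 0.56)]
vial_mid [([216.0, 246.0, 237.0, 278.0], 0.68)]
top [[546.1, 0.0, 322.9], [0.0, 546.1, 235.8], [0.0, 0.0, 1.0]] [-0.16757456  0.          0.          0.          0.        ] [[-0.024, 0.997, -0.08, 544.895], [-1.0, -0.025, -0.007, -60.033], [-0.009, 0.08, 0.997, 1147.465], [0.0, 0.0, 0.0, 1.0]]
orange_tube_mid [([348.0, 201.0, 372.0, 263.0], 0.95), ([447.0, 203.0, 479.0, 257.0], 0.61), ([333.0, 185.0, 429.0, 347.0], 0.6)]
blue_tube_mid [([358.0, 277.0, 388.0, 342.0], 0.7)]
deck [([331.0, 187.0, 426.0, 345.0], 0.64)]
weigh_button_top [([236.0, 331.0, 2
[... 151 characters left out ...]
57)]
18.700000000000003 {'t': 0.7, 'qpos': array([-1.30700270e+00,  4.23076722e-01,  1.62990110e+00, -3.34633789e-05,
        1.08861275e+00, -1.89791715e-02]), 'qvel': array([ 0.0001648 ,  0.00074541, -0.00056491, -0.00050611,  0.00016083,
       -0.00268099]), 'joint_torque': array([-9.28010813e-04, -5.44423342e+01, -2.74003279e+01,  6.43830397e-02,
        1.67958409e-02, -7.48140963e-06]), 'ee_pos': array([ 174.41057571, -600.15192499,  222.6891753 ]), 'orientation': array([ 3.11023546e+00,  4.42723418e-01, -4.58218353e-05]), 'ft_force': array([-0.88799672, -0.11250906, -0.13905574]), 'moment': array([ 0.03342777,  0.0157087 , -0.01838131]), 'grasp_force': 0.0, 'width': 87.4398028379176}
```

View pics/side0.png

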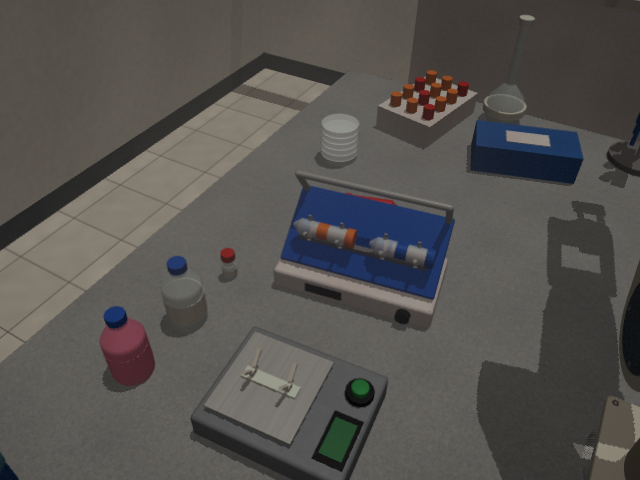

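View pics/top0.png

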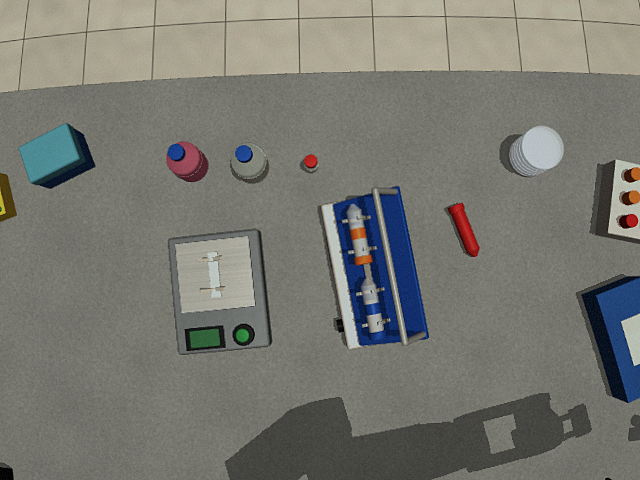

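The side view shows the mixer at the centre: the orange tube at about (325,233) and the blue tube at (402,254). The balance is at (290,405), with its button at (360,390). The clear bottle is at (185,300), the pink one at (128,350) and the vial at (228,263). In the top view the orange tube is at (360,235) and the blue tube at (372,308). The cradle is at (213,275), the button at (243,335), and a red look-alike tube lies on the bench at (464,229).

Candidates for the tube: the orange-capped one in the clips at top (360,235), and the loose red one at (464,229). The first fits, because it is in a mixer station and has an orange cap and band. I'll confirm that in an enlarged crop.

Run:
```python
import cv2,numpy as np
t=cv2.imread("pics/top0.png"); s=cv2.imread("pics/side0.png")
a=cv2.resize(t[185:350,325:435],None,fx=3.6,fy=3.6,interpolation=3)
b=cv2.resize(s[170:310,270:460],None,fx=2.1,fy=2.1,interpolation=3)
o=np.zeros((600,800,3),np.uint8); o[:594,:396]=a; o[:294,400:799]=b
c=cv2.resize(s[330:470,190:390],None,fx=2,fy=2,interpolation=3); o[300:580,400:800]=c
cv2.imwrite("pics/crop1.png",o)
a=cv2.resize(t[225:360,160:280],None,fx=4.4,fy=4.4,interpolation=3);cv2.imwrite("pics/crop2.png",a)
```

```text
(no output)
```

View pics/crop1.png

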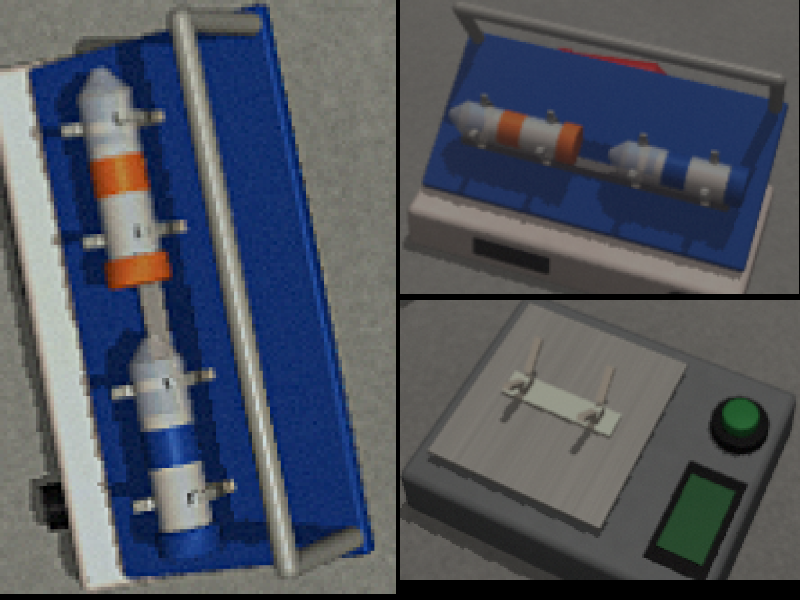

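View pics/crop2.png

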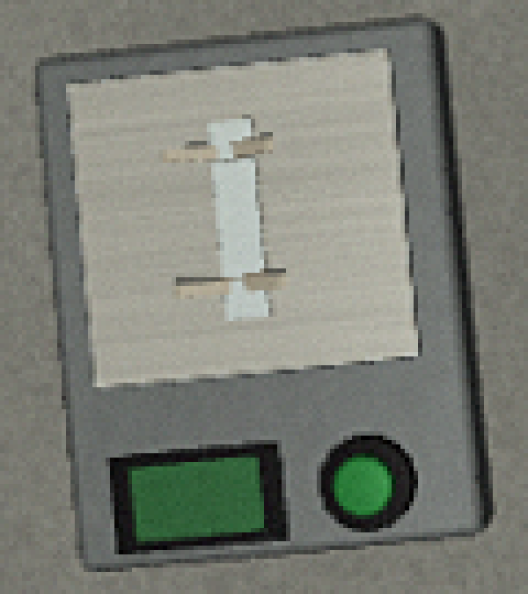

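The crop confirms it: the tube in the far station (deck y = +70) has the orange cap and band, and the one in the near station has the blue cap. The red look-alike lies behind the deck. The cradle sits in the middle of the pan. Next I'll fit the poses.

```bash
cat > h.py <<'E'
from workcell import ctrl
import cv2,numpy as np
from scipy.optimize import least_squares
from scipy.spatial.transform import Rotation as R
def proj(n,P):
    c=ctrl.camera_info(n); W=np.array(c["world_from_camera"]); F=np.diag([1,-1,-1])
    Rc=F@W[:3,:3].T; t=-Rc@W[:3,3]
    return cv2.projectPoints(np.atleast_2d(P).astype(float),cv2.Rodrigues(Rc)[0],t,np.array(c["camera_matrix"],float),np.array(c["distortion"],float))[0][:,0]
C=np.cos(np.radians(35));S=np.sin(np.radians(35))
def deckR(psi):
    return R.from_euler("z",psi).as_matrix()@np.array([[0,1,0],[-C,0,S],[S,0,C]])  # cols x,y,z
E
cat > fit.py <<'E'
from h import *
T1=lambda *p:np.array(p)/3.6+[325,185]
S1=lambda *p:(np.array(p)-[400,0])/2.1+[270,170]
T2=lambda *p:np.array(p)/4.4+[160,225]
S2=lambda *p:(np.array(p)-[400,300])/2+[190,330]
dk=np.array([[75,145,0],[75,-145,0],[-75,-145,0],[-75,145,0]])
def tube(y0): return np.array([[0,y0+58,27],[0,y0-58,27]])
bar=np.array([[80,135,75],[80,-135,75]])
topD=T1((268,8),(370,550),(128,578),(30,70)); sideD=S1((478,35),(787,105),(742,268),(425,185))
def res(p):
    psi,x,y,z,yo,yb,*cs=p; Rm=deckR(psi); o=np.array([x,y,z]); cs=np.reshape(cs,(2,3)); r=[]
    for n,D,tb,br,c in(("top",topD,T1((100,68),(138,285),(155,335),(188,552)),T1((180,14),(290,573)),cs[0]),("side",sideD,None,S1((460,8),(782,80)),cs[1])):
        w=lambda L:proj(n,L@Rm.T+o+c)
        r+=[(w(dk)-D).ravel(),(w(bar)-br).ravel()]
        if tb is not None: r+=[(w(np.r_[tube(yo),tube(yb)])-tb).ravel()]
    return np.r_[np.concatenate(r),(z-92)/1.5,cs.ravel()/2, (yo-70)/4,(yb+70)/4]
f=least_squares(res,[-.2,550,-150,92,70,-70]+[0]*6,loss="soft_l1")
np.set_printoptions(precision=2,suppress=True)
print("deck psi,x,y,z,yo,yb,cams",f.x); print(f.fun[:-10].reshape(-1,2).T)
pan=np.array([[70,75,-36],[70,-75,-36],[-70,-75,-36],[-70,75,-36]])
tips=np.array([[30,25,2],[30,-25,2],[-30,25,2],[-30,-25,2]])
def res2(p):
    psi,x,y,z,bx,by,bz,*cs=p; cs=np.reshape(cs,(2,3)); Rm=R.from_euler("z",psi).as_matrix();o=np.array([x,y,z])
    a=proj("top",np.r_[pan,tips]@Rm.T+o+cs[0])-T2((66,85),(388,50),(420,355),(95,387),(165,155),(272,141),(175,287),(285,272))
    b=proj("side",np.r_[pan,tips[[1,3]]]@Rm.T+o+cs[1])-S2((525,302),(686,365),(600,528),(430,457),(540,340),(612,368))[[0,1,2,3,4,5]]
    b[:4]=proj("side",(pan@Rm.T+o+cs[1]))-S2((525,302),(686,365),(600,528),(430,457))
    d=[(proj("top",[[bx,by,bz]]+cs[0])-T2((362,485)))[0],(proj("side",[[bx,by,bz]]+cs[1])-S2((741,412)))[0]]
    return np.r_[a.ravel(),b.ravel(),np.ravel(d),(z-98)/1.5,cs.ravel()/2]
g=None
for order in(0,1,2,3):
    pan=np.roll(np.array([[70,75,-36],[70,-75,-36],[-70,-75,-36],[-70,75,-36]]),0,0)
    def rr(p):
        return res2(p)
    break
# side image order: map far-left corner etc. by trying rolls
S2c=S2((525,302),(686,365),(600,528),(430,457))
best=None
for k in range(4):
    def r3(p):
        v=res2(p); cs=np.reshape(p[7:],(2,3)); Rm=R.from_euler("z",p[0]).as_matrix()
        v[16:24]=(proj("side",pan@Rm.T+np.array(p[1:4])+cs[1])-np.roll(S2c,k,0)).ravel(); return v
    s=least_squares(r3,[-.1,500,150,98,400,100,60]+[0]*6,loss="soft_l1")
    if best is None or s.cost<best.cost: best=s;bk=k
print("cradle psi,x,y,z,button",bk,best.x); print(best.fun[:-7].reshape(-1,2).T)
E
python3 fit.py
```

```text
deck psi,x,y,z,yo,yb,cams [   0.16  563.18 -151.37   91.86   70.47  -72.37   -0.25    2.23   -0.09
    0.25   -2.23   -0.15]Traceback (most recent call last):
  File "fit.py", line 19, in <module>
    print("deck psi,x,y,z,yo,yb,cams",f.x); print(f.fun[:-10].reshape(-1,2).T)
                                                  ~~~~~~~~~~~~~~~~~~~^^^^^^
ValueError: cannot reshape array of size 31 into shape (2)
```

```bash
sed -i 's/f.fun\[:-10\]/f.fun[:-9]/' fit.py; python3 fit.py
```

```text
deck psi,x,y,z,yo,yb,cams [   0.16  563.18 -151.37   91.86   70.47  -72.37   -0.25    2.23   -0.09
    0.25   -2.23   -0.15]
[[-6.44 -4.77 -4.98 -4.61  1.82  0.89  1.25  2.28  0.24  2.6  -3.45  0.58
   0.64 -2.01  2.1  -0.46]
 [-0.79  1.36  0.67  0.19  0.86 -2.32  0.1  -0.4  -0.34 -0.15 -0.4   1.53
   4.45  2.06 -3.11 -3.35]]Traceback (most recent call last):
  File "fit.py", line 42, in <module>
    s=least_squares(r3,[-.1,500,150,98,400,100,60]+[0]*6,loss="soft_l1")
    return func(*args, **kwargs)
    result = trf(vector_fun.fun, vector_fun.jac, x0, f0, J0, lb, ub, ftol, xtol,
                 gtol, max_nfev, x_scale, loss_function, tr_solver,
                 tr_options.copy(), verbose, callback=callback_wrapped)
    return trf_no_bounds(
        fun, jac, x0, f0, J0, ftol, xtol, gtol, max_nfev, x_scale,
        loss_function, tr_solver, tr_options, verbose, callback=callback)
    J = jac(x)
    self._update_jac()
    ~~~~~~~~~~~~~~~~^^
    self.J = self.jac_wrapped(xp_copy(self.x), f0=self.f)
             ~~~~~~~~~~~~~~~~^^^^^^^^^^^^^^^^^^^^^^^^^^^^
    J, dct = approx_derivativ
[... 586 characters left out ...]
f.args, **self.kwargs))
                      ~~~~~~~~^^^^^^^^^^^^^^^^^^^^^^^^^^^^^^
    return np.atleast_1d(self.fun(x))
                         ~~~~~~~~^^^
    return self.f(x, *self.args, **self.kwargs)
           ~~~~~~^^^^^^^^^^^^^^^^^^^^^^^^^^^^^^
  File "fit.py", line 40, in r3
    v=res2(p); cs=np.reshape(p[7:],(2,3)); Rm=R.from_euler("z",p[0]).as_matrix()
  File "fit.py", line 26, in res2
    b[:4]=proj("side",(pan@Rm.T+o+cs[1]))-S2((525,302),(686,365),(600,528),(430,457))
          ~~~~^^^^^^^^^^^^^^^^^^^^^^^^^^^
  File "h.py", line 6, in proj
    c=ctrl.camera_info(n); W=np.array(c["world_from_camera"]); F=np.diag([1,-1,-1])
ValueError: time passes only in moves, steps and waits
```

```bash
sed -i 's/^def proj/import functools\ninfo=functools.cache(ctrl.camera_info)\ndef proj/; s/c=ctrl.camera_info(n)/c=info(n)/' h.py
python3 - <<'E'
s=open('fit.py').read()
a=s.index('def res2'); b=s.index('g=None')
s=s.replace('None,S1((460','S1((450,113),(573,146),(610,153),(741,187)),S1((460')
s=s.replace('r+=[(w(dk)-D).ravel(),(w(bar)-br).ravel()]','r+=[(w(dk)-D).ravel()*WD,(w(bar)-br).ravel()]').replace('dk=np','WD=0.02\ndk=np')
s=s.replace("def tube(y0): return","def tube(y0): return")
open('fit.py','w').write(s)
E
python3 fit.py
```

```text
deck psi,x,y,z,yo,yb,cams [   0.16  560.93 -145.23   92.04   73.15  -70.     -0.51   -1.01    0.59
    0.51    1.01   -0.52]
[[-0.16 -0.12 -0.13 -0.12  0.25 -0.66 -0.48  0.55 -1.45  0.92 -0.1  -0.
  -0.   -0.08  0.34 -1.26 -0.1   1.82 -1.11  1.63]
 [ 0.01  0.06  0.04  0.03  2.24 -0.76  0.02 -0.44 -0.2   0.05  0.05  0.1
   0.17  0.11 -0.05  0.18 -0.08 -0.5  -0.12  0.16]]
cradle psi,x,y,z,button 1 [  0.09 560.   168.11  96.81 439.07 112.42  74.86   0.19  -1.38  -0.36
  -0.19   1.38  -1.72]
[[-0.03 -0.37  0.06  0.44 -0.99 -0.1  -0.06  0.25 -1.5   1.61  0.54  0.44
  -0.44 -0.32 -0.02  0.04]
 [-0.24 -1.08 -0.76  0.16 -0.04  0.16  0.73  1.25 -1.64  1.2  -0.09  1.21
  -0.79 -0.71 -0.04  0.  ]]
```

```bash
cat >> h.py <<'E'
np.set_printoptions(precision=3,suppress=True)
psi=0.16; o=np.array([560.9,-145.2,92.]); Rd=deckR(psi); tube=o+Rd@[0,73.15,27]
Rg=np.c_[Rd[:,1],-Rd[:,0]*1,-Rd[:,2]]; 
if np.linalg.det(Rg)<0: Rg[:,1]*=-1
cr=np.array([560,168.1,97.]); 
def Rdown(a): return np.array([[np.cos(a),np.sin(a),0],[np.sin(a),-np.cos(a),0],[0,0,-1.]])
def delta(p,Rt):
    s=ctrl.get_obs(); R0=R.from_rotvec(s["orientation"]).as_matrix()
    print("at",s["ee_pos"],"t",round(s["t"],2),"shift",R0.T@(np.array(p)-s["ee_pos"]),"turn",R.from_matrix(R0.T@Rt).as_rotvec())
def tcp(p,Rt,h=0): return np.array(p)+Rt[:,2]*(ctrl.hold_point_z-h)  # h: grasp point behind p
E
python3 - <<'E'
from h import *
print("tube",tube,Rg)
delta(tcp(tube,Rg,130),Rg); delta(tcp(tube,Rg,130)*[1,1,0]+[0,0,400],Rg)
E
```

```text
tube [ 630.648 -118.257  114.117] [[ 0.987  0.131  0.091]
 [ 0.159 -0.809 -0.566]
 [ 0.     0.574 -0.819]]
at [ 174.411 -600.152  222.689] t 0.7 shift [ 580.401 -398.807   17.383] turn [-0.61  -0.037  0.119]
at [ 174.411 -600.152  222.689] t 0.7 shift [ 580.395 -398.807 -177.329] turn [-0.61  -0.037  0.119]
```

```bash
python3 -m creep '[{"translation":[20,-14,-50],"angular":[0,0,0],"jaw":1},{"translation":[50,-34,-90],"angular":[0,0,0],"jaw":1},{"translation":[90,-62,-125],"angular":[-0.1,0,0.02],"jaw":1},{"translation":[135,-92,-150],"angular":[-0.2,0,0.04],"jaw":1},{"translation":[180,-123,-170],"angular":[-0.3,0,0.06],"jaw":1},{"translation":[225,-154,-180],"angular":[-0.4,-0.02,0.08],"jaw":1},{"translation":[270,-185,-180],"angular":[-0.5,-0.03,0.1],"jaw":1},{"translation":[315,-216,-180],"angular":[-0.6,-0.037,0.119],"jaw":1}]'; python3 -c "
from h import *
delta(tcp(tube,Rg,130)*[1,1,0]+[0,0,370],Rg); delta(tcp(tube,Rg,130),Rg)"
```

```text
t: 1.7
ee_pos: [416.6, -304.4, 403.9]
orientation: [2.532, 0.202, 0.067]
ft_force: [0.4, -0.3, -0.7]
width: 88.0
grasp_force: 0.0
at [ 416.636 -304.428  403.869] t 1.7 shift [ 240.82  -195.495  -92.651] turn [-0.008 -0.002 -0.002]
at [ 416.636 -304.428  403.869] t 1.7 shift [ 240.365 -288.89    43.021] turn [-0.008 -0.002 -0.002]
```

```bash
python3 -m creep '[{"translation":[45,-36,-17],"angular":[0,0,0],"jaw":1},{"translation":[90,-73,-35],"angular":[0,0,0],"jaw":1},{"translation":[135,-110,-52],"angular":[0,0,0],"jaw":1},{"translation":[180,-146,-70],"angular":[0,0,0],"jaw":0.9},{"translation":[220,-180,-85],"angular":[-0.008,0,0],"jaw":0.85},{"translation":[240,-220,-57],"angular":[-0.008,-0.002,-0.002],"jaw":0.85},{"translation":[240,-260,1],"angular":[-0.008,-0.002,-0.002],"jaw":0.85},{"translation":[240,-289,43],"angular":[-0.008,-0.002,-0.002],"jaw":0.85}]'; python3 -c "
from h import *
delta(tcp(tube,Rg,130),Rg);delta(tcp(tube,Rg,45),Rg)
t=cv2.resize(ctrl.get_image('top')[160:350,280:440],None,fx=3,fy=3,interpolation=3)
s=cv2.resize(ctrl.get_image('side')[120:310,250:460],None,fx=1.5,fy=1.5,interpolation=3)
o_=np.zeros((570,800,3),np.uint8);o_[:570,:480]=t;o_[:285,480:795]=s
cv2.imwrite('pics/hov.png',o_[:,:,::-1])"
```

```text
t: 2.7
ee_pos: [618.5, -55.0, 202.3]
orientation: [2.529, 0.206, 0.06]
ft_force: [-0.7, -0.1, 0.8]
width: 74.7
grasp_force: 0.0
at [618.467 -55.035 202.321] t 2.7 shift [ 1.943  2.12  -2.15 ] turn [-0.005  0.002  0.003]
at [618.467 -55.035 202.321] t 2.7 shift [ 2.07   2.567 82.849] turn [-0.005  0.002  0.003]
```

View pics/hov.png

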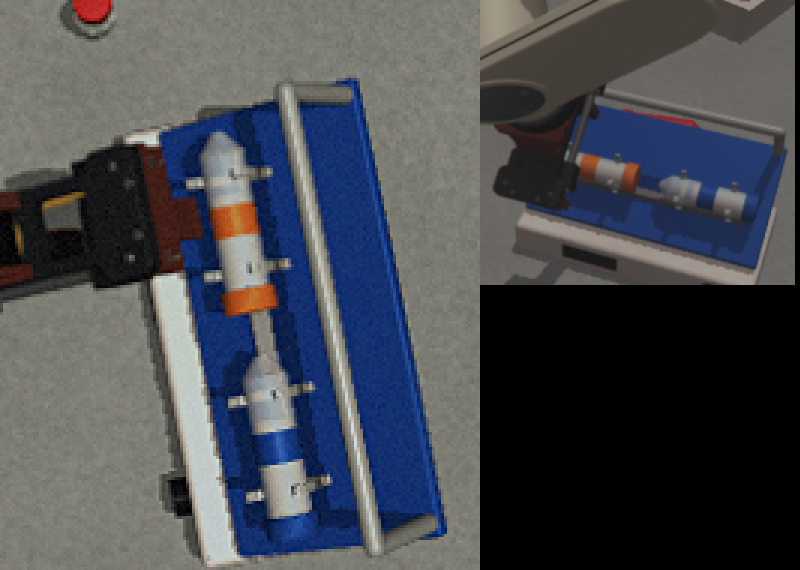

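The hand hovers square to the deck, with the finger plate at crop (185,150–270) and the clips at rows 173 and 268. I'll overlay the predicted finger and tube outlines on it to check the calibration.

Run:
```python
from h import *
s=ctrl.get_obs(); R0=R.from_rotvec(s["orientation"]).as_matrix(); p=s["ee_pos"]
out=np.zeros((600,800,3),np.uint8)
for i,(n,x0,y0) in enumerate((("top",290,190),("side",255,170))):
    im=ctrl.get_image(n)[:,:,::-1].copy(); k=5 if i==0 else 4
    cw=80 if i==0 else 100; c=cv2.resize(im[y0:y0+110,x0:x0+cw],None,fx=k,fy=k,interpolation=cv2.INTER_CUBIC)
    def dr(P,col):
        q=((proj(n,P)-[x0,y0]+.5)*k).astype(int); cv2.polylines(c,[q],len(q)>2,col,1)
    for sg in(1,-1):
        dr([p+R0@v for v in([10,sg*37.5,0],[-10,sg*37.5,0],[-10,sg*37.5,-30],[10,sg*37.5,-30])],(0,255,0))
    ax=Rd[:,1]; dr([tube-58*ax,tube+58*ax],(0,255,255)); dr([tube-10*Rd[:,0],tube+10*Rd[:,0]],(0,255,255))
    for yy in(-30,30): dr([tube+yy*ax-20*Rd[:,0],tube+yy*ax+20*Rd[:,0]],(255,255,0))
    out[:c.shape[0],400*i:400*i+c.shape[1]]=c
cv2.imwrite("pics/ov.png",out)
```

```text
(no output)
```

View pics/ov.png

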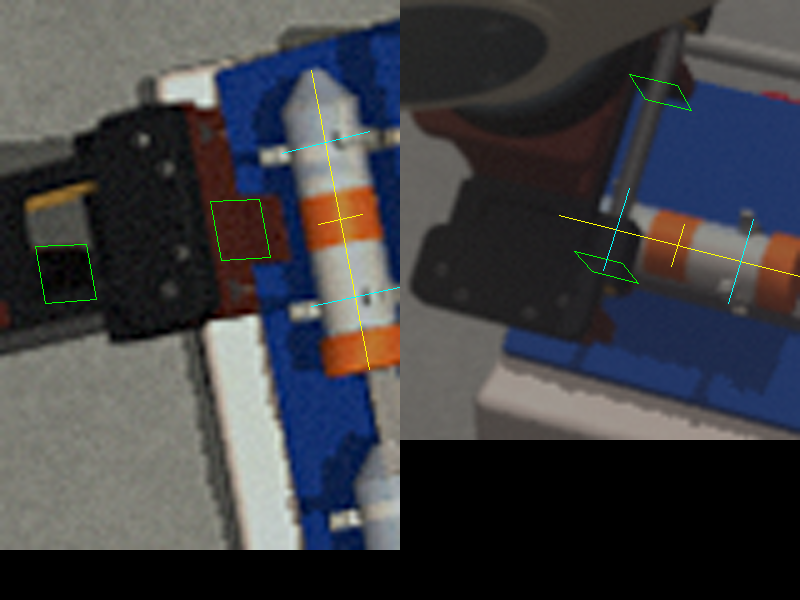

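The overlay agrees with both views: the tube axis, clips and finger tips are all within about 2 mm. I'll descend square to the deck.

```bash
python3 -m creep '[{"translation":[1,2.5,10],"angular":[-0.005,0.002,0.003],"jaw":0.85},{"translation":[1,2.5,30],"angular":[-0.005,0.002,0.003],"jaw":0.85},{"translation":[1,2.5,50],"angular":[-0.005,0.002,0.003],"jaw":0.85},{"translation":[1,2.5,70],"angular":[-0.005,0.002,0.003],"jaw":0.85},{"translation":[1,2.5,88],"angular":[-0.005,0.002,0.003],"jaw":0.85},{"translation":[1,2.5,104],"angular":[-0.005,0.002,0.003],"jaw":0.85},{"translation":[1,2.5,116],"angular":[-0.005,0.002,0.003],"jaw":0.85},{"translation":[1,2.5,122],"angular":[-0.005,0.002,0.003],"jaw":0.85}]'; python3 -c "
from h import *
delta(tcp(tube,Rg,2),Rg)"
```

```text
t: 3.9
ee_pos: [630.3, -126.7, 104.5]
orientation: [2.524, 0.202, 0.062]
ft_force: [0.1, 0.2, 0.8]
width: 74.5
grasp_force: 0.0
at [ 630.27  -126.705  104.506] t 3.9 shift [ 1.724 -1.27   4.076] turn [ 0.     0.001 -0.   ]
```

```bash
python3 -m creep '[{"translation":[0.5,-1,2],"angular":[0,0,0],"jaw":0.85},{"translation":[0.5,-1,3],"angular":[0,0,0],"jaw":0.6},{"translation":[0.5,-1,3],"angular":[0,0,0],"jaw":0.3},{"translation":[0.5,-1,3],"angular":[0,0,0],"jaw":0.2},{"translation":[0.5,-1,3],"angular":[0,0,0],"jaw":0.1},{"translation":[0.5,-1,3],"angular":[0,0,0],"jaw":0.1},{"translation":[0.5,-1,3],"angular":[0,0,0],"jaw":0.1},{"translation":[0.5,-1,3],"angular":[0,0,0],"jaw":0.1}]'; python3 -c "
from h import *
delta(tcp(tube,Rg,2),Rg); print(ctrl.get_obs()['moment'])"
```

```text
t: 4.9
ee_pos: [631.0, -126.4, 101.9]
orientation: [2.525, 0.202, 0.064]
ft_force: [-0.4, 4.9, -1.5]
width: 28.4
grasp_force: 30.0
at [ 630.998 -126.398  101.92 ] t 4.9 shift [0.952 0.368 2.066] turn [-0.001  0.    -0.   ]
[ 1.209  0.145 -0.003]
```

```bash
python3 -m creep '[{"translation":[0,0,-2],"angular":[0,0,0],"jaw":0.1},{"translation":[0,0,-5],"angular":[0,0,0],"jaw":0.1},{"translation":[0,0,-9],"angular":[0,0,0],"jaw":0.1},{"translation":[0,0,-15],"angular":[0,0,0],"jaw":0.1},{"translation":[0,0,-24],"angular":[0,0,0],"jaw":0.1},{"translation":[0,0,-36],"angular":[0,0,0],"jaw":0.1},{"translation":[0,0,-50],"angular":[0,0,0],"jaw":0.1},{"translation":[0,0,-65],"angular":[0,0,0],"jaw":0.1}]'
```

```text
t: 5.9
ee_pos: [625.3, -89.5, 156.7]
orientation: [2.524, 0.202, 0.064]
ft_force: [0.2, 0.4, -1.0]
width: 28.6
grasp_force: 30.0
```

```bash
python3 -m creep '[{"translation":[0,0,-12],"angular":[0,0,0],"jaw":0.1},{"translation":[0,0,-30],"angular":[0,0,0],"jaw":0.1},{"translation":[0,0,-48],"angular":[0,0,0],"jaw":0.1},{"translation":[0,0,-64],"angular":[0,0,0],"jaw":0.1},{"translation":[0,0,-76],"angular":[0,0,0],"jaw":0.1},{"translation":[0,0,-84],"angular":[0,0,0],"jaw":0.1},{"translation":[0,0,-88],"angular":[0,0,0],"jaw":0.1},{"translation":[0,0,-88],"angular":[0,0,0],"jaw":0.1}]'
python3 - <<'E'
from h import *
Rt=Rdown(0.09)
delta(tcp(cr+[0,0,90],Rt,0),Rt)
t=cv2.resize(ctrl.get_image('top')[150:370,150:430],None,fx=2,fy=2,interpolation=3)
o_=np.zeros((600,800,3),np.uint8);o_[:440,:560]=t
s=cv2.resize(ctrl.get_image('side')[100:350,200:450],(240,240));o_[:240,560:]=s
cv2.imwrite('pics/out.png',o_[:440,:,::-1])
E
```

```text
t: 6.9
ee_pos: [617.1, -40.4, 227.5]
orientation: [2.524, 0.202, 0.063]
ft_force: [-0.9, 0.2, -0.6]
width: 28.6
grasp_force: 30.0
at [617.094 -40.398 227.534] t 6.9 shift [ -23.238 -210.012  -74.797] turn [ 0.611 -0.021  0.067]
```

View pics/out.png

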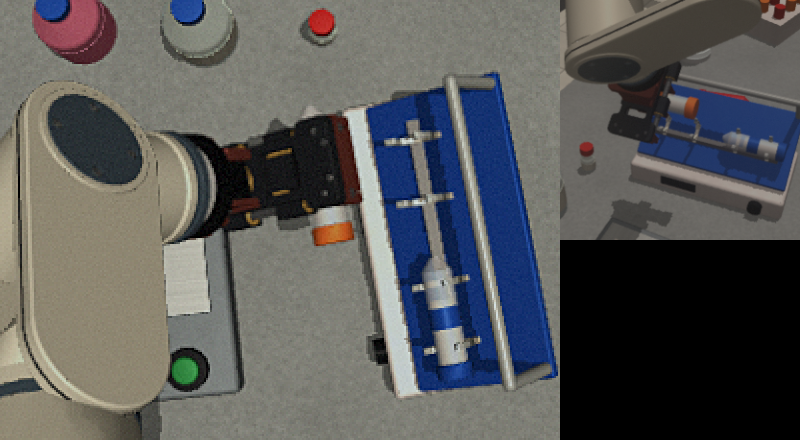

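The tube is out and held by the middle, its station is empty, and the blue tube is still in its clips. I'll carry it over the cradle and turn the hand upright.

```bash
python3 -m creep '[{"translation":[-2,-18,-10],"angular":[0.04,-0.001,0.004],"jaw":0.1},{"translation":[-6,-50,-25],"angular":[0.12,-0.004,0.013],"jaw":0.1},{"translation":[-10,-85,-40],"angular":[0.22,-0.008,0.024],"jaw":0.1},{"translation":[-14,-122,-55],"angular":[0.34,-0.012,0.037],"jaw":0.1},{"translation":[-18,-158,-65],"angular":[0.45,-0.016,0.05],"jaw":0.1},{"translation":[-21,-186,-71],"angular":[0.54,-0.019,0.06],"jaw":0.1},{"translation":[-23,-204,-74],"angular":[0.595,-0.021,0.066],"jaw":0.1},{"translation":[-23,-210,-75],"angular":[0.611,-0.021,0.067],"jaw":0.1}]'
python3 - <<'E'
from h import *
Rt=Rdown(0.09)
delta(tcp(cr+[0,0,90],Rt,0),Rt); delta(tcp(cr+[-1,0,30],Rt,4),Rt)
s=ctrl.get_obs(); R0=R.from_rotvec(s["orientation"]).as_matrix(); m=s["ee_pos"]-R0[:,2]*14.7+R0[:,0]*1; ax=R0[:,0]
out=np.zeros((600,800,3),np.uint8)
for i,(n,x0,y0,cw) in enumerate((("top",160,220,100),("side",190,280,133))):
    k=(4,3)[i]; c=cv2.resize(ctrl.get_image(n)[y0:y0+140,x0:x0+cw,::-1],None,fx=k,fy=k,interpolation=3)
    def dr(P,col):
        q=((proj(n,P)-[x0,y0]+.5)*k).astype(int); cv2.polylines(c,[q],False,col,1)
    dr([m-58*ax,m+58*ax],(0,255,255)); 
    for a in(-58,-43): dr([m+a*ax-17*R0[:,1],m+a*ax+17*R0[:,1]],(0,255,255))
    for a in(-30,30):
        e=Rt@[a,0,0]; dr([cr+e+Rt@[0,25,-2],cr+e+[0,0,-21],cr+e+Rt@[0,-25,-2]],(0,255,0))
    out[:c.shape[0],400*i:400*i+c.shape[1]]=c[:,:400]
cv2.imwrite("pics/ov2.png",out[:560])
E
```

```text
t: 8.0
ee_pos: [559.7, 168.0, 167.7]
orientation: [3.138, 0.141, -0.003]
ft_force: [0.3, -0.4, -1.4]
width: 28.1
grasp_force: 30.0
at [559.703 167.952 167.721] t 8.0 shift [ 0.309 -0.121 -0.58 ] turn [-0.     0.002  0.   ]
at [559.703 167.952 167.721] t 8.0 shift [-0.594 -0.209 55.422] turn [-0.     0.002  0.   ]
```

View pics/ov2.png

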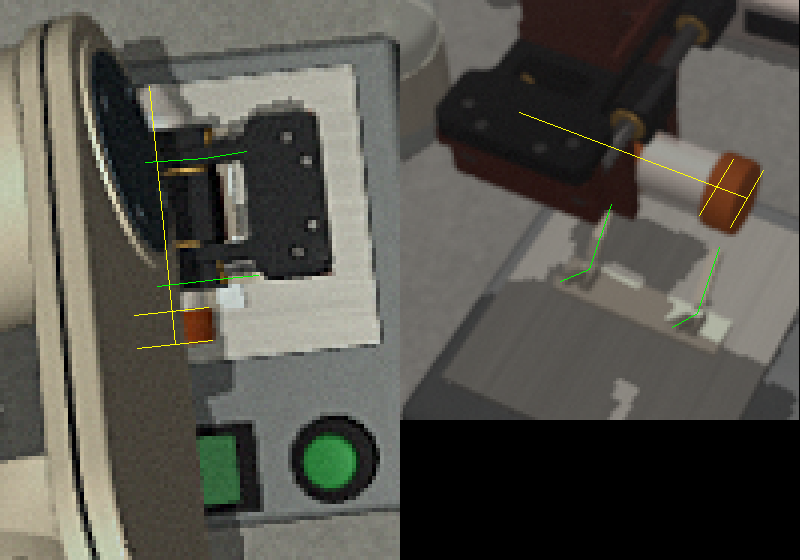

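The overlay agrees with the pictures: the cap edge is at top (212,310–345) and the fork tips at (246,152) and (258,276). I'll lower to about 10 mm above the seat.

```bash
python3 -m creep '[{"translation":[-0.5,0,8],"angular":[0,0.002,0],"jaw":0.1},{"translation":[-1,0,22],"angular":[0,0.002,0],"jaw":0.1},{"translation":[-1.5,0,36],"angular":[0,0.002,0],"jaw":0.1},{"translation":[-1.5,0,50],"angular":[0,0.002,0],"jaw":0.1},{"translation":[-1.5,0,60],"angular":[0,0.002,0],"jaw":0.1},{"translation":[-1.5,0,68],"angular":[0,0.002,0],"jaw":0.1},{"translation":[-1.5,0,73],"angular":[0,0.002,0],"jaw":0.1},{"translation":[-1.5,0,75],"angular":[0,0.002,0],"jaw":0.1}]'
python3 -m creep '[{"translation":[0,0,1],"angular":[0,0,0],"jaw":0.1},{"translation":[0,0,2],"angular":[0,0,0],"jaw":0.1},{"translation":[0,0,3],"angular":[0,0,0],"jaw":0.1},{"translation":[0,0,4],"angular":[0,0,0],"jaw":0.1},{"translation":[0,0,5],"angular":[0,0,0],"jaw":0.1},{"translation":[0,0,5],"angular":[0,0,0],"jaw":0.1},{"translation":[0,0,5],"angular":[0,0,0],"jaw":0.1},{"translation":[0,0,5],"angular":[0,0,0],"jaw":0.1}]'
```

```text
t: 9.1
ee_pos: [558.8, 168.2, 93.3]
orientation: [-3.138, -0.142, -0.003]
ft_force: [0.3, -0.0, -0.9]
width: 28.3
grasp_force: 30.0
t: 10.1
ee_pos: [558.8, 168.1, 88.5]
orientation: [-3.138, -0.142, -0.003]
ft_force: [0.4, -0.3, -0.1]
width: 28.8
grasp_force: 30.0
```

```bash
python3 -m creep '[{"translation":[0,0,1],"angular":[0,0,0],"jaw":0.1},{"translation":[0,0,2],"angular":[0,0,0],"jaw":0.1},{"translation":[0,0,3],"angular":[0,0,0],"jaw":0.1},{"translation":[0,0,4],"angular":[0,0,0],"jaw":0.1},{"translation":[0,0,4],"angular":[0,0,0],"jaw":0.1},{"translation":[0,0,4],"angular":[0,0,0],"jaw":0.1},{"translation":[0,0,4],"angular":[0,0,0],"jaw":0.1},{"translation":[0,0,4],"angular":[0,0,0],"jaw":0.1}]'
```

```text
t: 11.1
ee_pos: [558.8, 168.1, 84.6]
orientation: [-3.138, -0.142, -0.003]
ft_force: [0.1, 0.3, -0.0]
width: 28.2
grasp_force: 30.0
```

```bash
python3 -m creep '[{"translation":[0,0,0.5],"angular":[0,0,0],"jaw":0.1},{"translation":[0,0,1],"angular":[0,0,0],"jaw":0.1},{"translation":[0,0,1.5],"angular":[0,0,0],"jaw":0.1},{"translation":[0,0,2],"angular":[0,0,0],"jaw":0.1},{"translation":[0,0,2],"angular":[0,0,0],"jaw":0.1},{"translation":[0,0,2],"angular":[0,0,0],"jaw":0.1},{"translation":[0,0,2],"angular":[0,0,0],"jaw":0.1},{"translation":[0,0,2],"angular":[0,0,0],"jaw":0.1}]'
```

```text
t: 12.1
ee_pos: [558.9, 168.3, 83.1]
orientation: [-3.138, -0.142, -0.004]
ft_force: [-1.7, 0.4, 6.7]
width: 28.2
grasp_force: 30.0
```

Contact at 6.7 N, close to the expected seat height. I'll check the fit before letting go.

Run:
```python
from h import *
s=ctrl.get_obs();print(s["moment"],s["ft_force"])
t=cv2.resize(ctrl.get_image('top')[220:360,160:280],None,fx=3.3,fy=3.3,interpolation=3)
c=cv2.resize(ctrl.get_image('side')[320:440,210:340],None,fx=3,fy=3,interpolation=3)
o_=np.zeros((470,800,3),np.uint8);o_[:t.shape[0],:t.shape[1]]=t;o_[:360,400:790]=c
cv2.imwrite('pics/seat.png',o_[:,:,::-1])
```

```text
[ 0.019  0.342 -0.094] [-1.677  0.366  6.708]
```

View pics/seat.png

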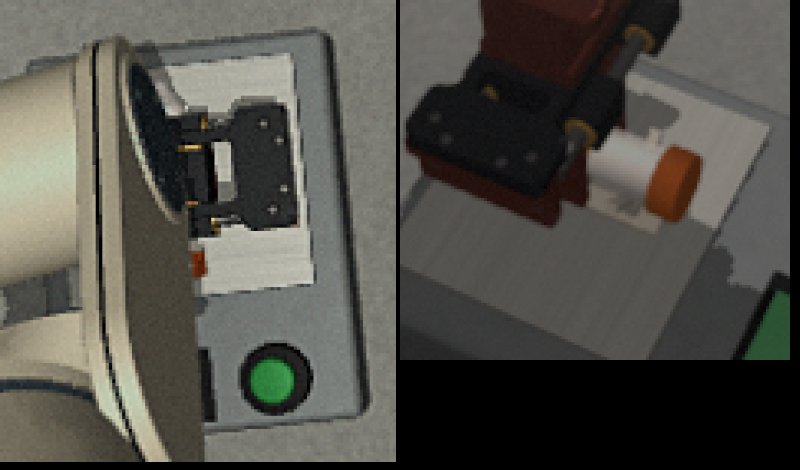

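The tube lies in both forks, with the cap at side crop (675,183). Letting go gently.

```bash
python3 -m creep '[{"translation":[0,0,0],"angular":[0,0,0],"jaw":0.1},{"translation":[0,0,0],"angular":[0,0,0],"jaw":0.33},{"translation":[0,0,0],"angular":[0,0,0],"jaw":0.36},{"translation":[0,0,0],"angular":[0,0,0],"jaw":0.4},{"translation":[0,0,0],"angular":[0,0,0],"jaw":0.5},{"translation":[0,0,0],"angular":[0,0,0],"jaw":0.65},{"translation":[0,0,0],"angular":[0,0,0],"jaw":0.8},{"translation":[0,0,0],"angular":[0,0,0],"jaw":0.8}]'
python3 -m creep '[{"translation":[0,0,-5],"angular":[0,0,0],"jaw":0.8},{"translation":[0,0,-15],"angular":[0,0,0],"jaw":0.8},{"translation":[0,0,-30],"angular":[0,0,0],"jaw":0.8},{"translation":[0,0,-50],"angular":[0,0,0],"jaw":0.8},{"translation":[0,0,-70],"angular":[0,0,0],"jaw":0.8},{"translation":[0,0,-90],"angular":[0,0,0],"jaw":0.8},{"translation":[0,0,-105],"angular":[0,0,0],"jaw":0.6},{"translation":[0,0,-110],"angular":[0,0,0],"jaw":0.3}]'
python3 - <<'E'
from h import *
b=np.array([439.07,112.42,75]); Rt=Rdown(0.09)
delta(b+[0,0,60],Rt); delta(b,Rt)
E
```

```text
t: 13.2
ee_pos: [558.8, 168.1, 82.5]
orientation: [-3.138, -0.142, -0.003]
ft_force: [-0.1, 0.8, 1.0]
width: 68.9
grasp_force: 0.0
t: 14.2
ee_pos: [559.1, 168.3, 194.1]
orientation: [-3.138, -0.142, -0.006]
ft_force: [0.1, -0.4, -0.1]
width: 53.7
grasp_force: 0.0
at [559.13  168.257 194.057] t 14.2 shift [-124.845   44.806   58.531] turn [-0.001 -0.004  0.   ]
at [559.13  168.257 194.057] t 14.2 shift [-125.086   44.84   118.53 ] turn [-0.001 -0.004  0.   ]
```

```bash
python3 -m creep '[{"translation":[-10,4,0],"angular":[0,0,0],"jaw":0},{"translation":[-35,13,2],"angular":[0,0,0],"jaw":0},{"translation":[-65,24,8],"angular":[0,0,0],"jaw":0},{"translation":[-95,34,18],"angular":[0,0,0],"jaw":0},{"translation":[-115,41,32],"angular":[0,-0.004,0],"jaw":0},{"translation":[-123,44,48],"angular":[0,-0.004,0],"jaw":0},{"translation":[-125,45,58],"angular":[0,-0.004,0],"jaw":0},{"translation":[-125,45,58],"angular":[0,-0.004,0],"jaw":0}]'
python3 - <<'E'
from h import *
s=ctrl.get_obs(); R0=R.from_rotvec(s["orientation"]).as_matrix(); Rt=Rdown(0.09); b=np.array([439.07,112.42,75])
delta(b,Rt)
c0=cr; out=np.zeros((600,800,3),np.uint8)
for i,(n,x0,y0,cw) in enumerate((("top",160,220,120),("side",210,320,195))):
    k=(3.3,2)[i]; c=cv2.resize(ctrl.get_image(n)[y0:y0+140,x0:x0+cw,::-1],None,fx=k,fy=k,interpolation=3)
    def dr(P,col):
        q=((proj(n,P)-[x0,y0]+.5)*k).astype(int); cv2.polylines(c,[q],False,col,1)
    ax=Rt[:,0]; dr([c0-58*ax,c0+58*ax],(0,255,255)); dr([b-[8,0,0],b+[8,0,0]],(0,0,255)); dr([b-[0,8,0],b+[0,8,0]],(0,0,255))
    p=s["ee_pos"]; dr([p-[8,0,0],p+[8,0,0]],(255,255,0))
    out[:c.shape[0],400*i:400*i+c.shape[1]]=c[:,:400]
cv2.imwrite("pics/btn.png",out[:470])
E
```

```text
t: 15.2
ee_pos: [437.5, 111.8, 133.5]
orientation: [3.138, 0.142, -0.006]
ft_force: [0.5, -0.0, 1.3]
width: 0.2
grasp_force: 0.0
at [437.524 111.815 133.475] t 15.2 shift [ 1.835 -0.469 58.468] turn [0.    0.004 0.   ]
```

View pics/btn.png

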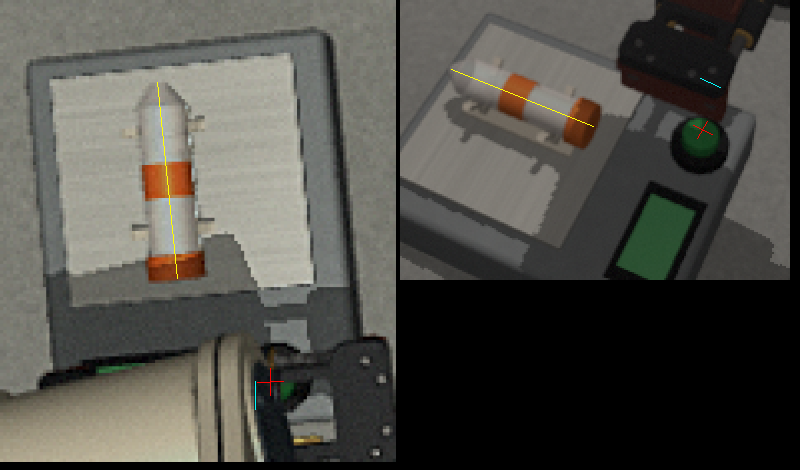

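The tube lies level and centred in both forks, and its axis overlay matches in both views. Now I'll press the button, which is marked at side crop (703,130).

```bash
python3 -m creep '[{"translation":[1,0,10],"angular":[0,0,0],"jaw":0},{"translation":[1.5,-0.5,24],"angular":[0,0,0],"jaw":0},{"translation":[1.5,-0.5,38],"angular":[0,0,0],"jaw":0},{"translation":[1.5,-0.5,48],"angular":[0,0,0],"jaw":0},{"translation":[1.5,-0.5,54],"angular":[0,0,0],"jaw":0},{"translation":[1.5,-0.5,57],"angular":[0,0,0],"jaw":0},{"translation":[1.5,-0.5,59],"angular":[0,0,0],"jaw":0},{"translation":[1.5,-0.5,60],"angular":[0,0,0],"jaw":0}]'
python3 -m creep '[{"translation":[0,0,1],"angular":[0,0,0],"jaw":0},{"translation":[0,0,2],"angular":[0,0,0],"jaw":0},{"translation":[0,0,2],"angular":[0,0,0],"jaw":0},{"translation":[0,0,3],"angular":[0,0,0],"jaw":0},{"translation":[0,0,3],"angular":[0,0,0],"jaw":0},{"translation":[0,0,4],"angular":[0,0,0],"jaw":0},{"translation":[0,0,4],"angular":[0,0,0],"jaw":0},{"translation":[0,0,4],"angular":[0,0,0],"jaw":0}]'
```

```text
t: 16.3
ee_pos: [439.7, 112.7, 74.4]
orientation: [-3.138, -0.142, 0.003]
ft_force: [0.1, -0.0, -0.3]
width: 0.6
grasp_force: 0.0
t: 17.3
ee_pos: [439.7, 112.7, 70.3]
orientation: [-3.138, -0.142, 0.003]
ft_force: [0.7, -0.1, 2.5]
width: 0.4
grasp_force: 1.2
```

```bash
python3 -m creep '[{"translation":[0,0,0.5],"angular":[0,0,0],"jaw":0},{"translation":[0,0,1],"angular":[0,0,0],"jaw":0},{"translation":[0,0,1.5],"angular":[0,0,0],"jaw":0},{"translation":[0,0,2],"angular":[0,0,0],"jaw":0},{"translation":[0,0,2.5],"angular":[0,0,0],"jaw":0},{"translation":[0,0,3],"angular":[0,0,0],"jaw":0},{"translation":[0,0,3],"angular":[0,0,0],"jaw":0},{"translation":[0,0,3],"angular":[0,0,0],"jaw":0}]'
```

```text
t: 18.3
ee_pos: [439.7, 112.7, 67.3]
orientation: [-3.138, -0.142, 0.003]
ft_force: [-0.3, 1.0, 3.4]
width: 0.2
grasp_force: 2.1
```

```bash
python3 -m creep '[{"translation":[0,0,0.5],"angular":[0,0,0],"jaw":0},{"translation":[0,0,1],"angular":[0,0,0],"jaw":0},{"translation":[0,0,1.5],"angular":[0,0,0],"jaw":0},{"translation":[0,0,2],"angular":[0,0,0],"jaw":0},{"translation":[0,0,2],"angular":[0,0,0],"jaw":0},{"translation":[0,0,2],"angular":[0,0,0],"jaw":0},{"translation":[0,0,2],"angular":[0,0,0],"jaw":0},{"translation":[0,0,2],"angular":[0,0,0],"jaw":0}]'
```

```text
t: 19.3
ee_pos: [439.8, 112.7, 66.1]
orientation: [-3.138, -0.142, 0.002]
ft_force: [-2.5, -0.6, 17.7]
width: 0.4
grasp_force: 8.7
```

The button is hard on its stop (17.7 N). I'll lift away and check.

```bash
python3 -m creep '[{"translation":[0,0,-3],"angular":[0,0,0],"jaw":0},{"translation":[0,0,-8],"angular":[0,0,0],"jaw":0},{"translation":[0,0,-16],"angular":[0,0,0],"jaw":0},{"translation":[0,0,-32],"angular":[0,0,0],"jaw":0},{"translation":[0,0,-55],"angular":[0,0,0],"jaw":0},{"translation":[0,0,-80],"angular":[0,0,0],"jaw":0},{"translation":[0,0,-105],"angular":[0,0,0],"jaw":0},{"translation":[0,0,-120],"angular":[0,0,0],"jaw":0}]'
python3 - <<'E'
from h import *
t=ctrl.get_image('top')[130:360,150:440]; s=ctrl.get_image('side')[230:450,190:470]
o_=np.zeros((600,800,3),np.uint8); t=cv2.resize(t,None,fx=1.37,fy=1.37); s=cv2.resize(s,None,fx=1.4,fy=1.4)
o_[:t.shape[0],:t.shape[1]]=t; o_[:s.shape[0],400:400+s.shape[1]]=s; cv2.imwrite('pics/end.png',o_[:320,:,::-1])
E
```

```text
t: 20.3
ee_pos: [439.7, 112.6, 186.3]
orientation: [-3.138, -0.142, 0.003]
ft_force: [-0.0, 0.3, 0.0]
width: 0.6
grasp_force: 0.0
```

View pics/end.png

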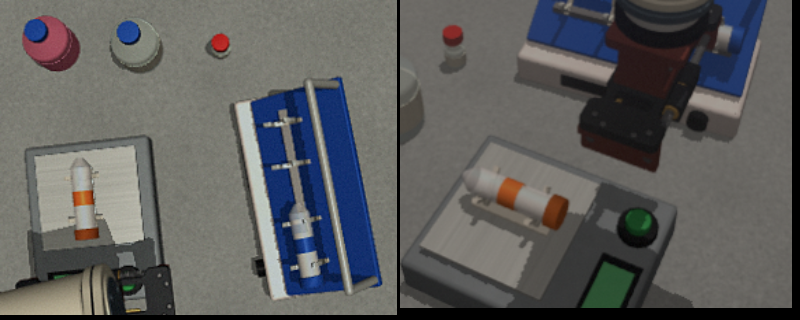

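The tube lies in the cradle at top crop (84,200), and the button is up at side crop (638,225). The blue tube, bottle and vial are where they started, and the robot is clear of everything.

```bash
python3 -c "
from workcell import ctrl
print(ctrl.close_job())"
```

```text
the job is handed in; nothing more can be done
None
```

Job handed in at about 20 s of the 61 s allowed: the orange tube lies level in the cradle, the green button was pressed to its stop and came back up, and the blue tube, bottle and vial look unmoved in the last pictures; no verdict came back.

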